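# Turn a drilled block in a draw clamp and hold it clamped at the mark

## Task

The steel block in the draw clamp stands the wrong way: the clamp's jaws cover its two drilled holes. Turn the block a quarter so that the holes look out at the clamp's two open sides, stand it flat and central between the jaws again and let go of it; then pull the clamp's spring-return handle out until the pointer on the sliding frame is lined up with the tip of the black marker on the ledge. Finish while still holding the handle at that mark (it springs back if you let go), so that I can deburr the holes, and leave the other things on the bench where they lie.

Things in the scene. Friction and masses are not known exactly. Their poses are not given: they have to be found in the camera images.
- draw_clamp: Draw clamp fixed to the bench; grey base plate 225 x 160 x 12 mm. Origin on the bench, below the middle of the open jaws. x from the handle through the jaws to the rear, y left, z up. Fixed front jaw x -48 to -30 mm, 60 mm wide, top 42 mm above bench, face at x -30 mm. The block stands on the plate, 12 mm above bench. Rods of 10 mm along x at y +-50 mm, top 27 mm. Sides +y and -y are open.
- rear_jaw: Sprung rear jaw, 60 mm wide, top 44 mm above bench; with the handle home its face is at x +30 mm in the clamp's frame (60 mm from the front jaw). Moves with the handle; with the block turned right it meets it after at most 24 mm, pushes it to the front jaw, then yields (1.3 N plus 250 N/m, 26 mm stroke). Crosshead behind it at x 72 to 86 mm. Origin and axes equal the clamp's when home.
- pull_handle (a joint): How far the sliding frame (handle, rods, pointer, rear jaw) is pulled out, in m: 0 home, 0.065 at the stop; grows as the handle moves along the clamp's -x, away from the jaws. Return spring 3.6 N at home plus 120 N/m; total pull at the mark 10 to 17 N.
- handle_grip (a point): The handle: level black round bar, 15 mm thick, 100 mm long along y, between two uprights at y +-56 mm. This point at the middle of the bar, 70 mm above the bench and, when home, at x -125 mm in the clamp's frame; axes parallel to the clamp's. Free height of 40 mm below the bar.
- pointer_tip (a point): Tip of the pointer, a thin black rod on the right (-y) side of the sliding frame, pointing to -y, 28 mm above the bench. Moves with the handle; when home at x -52 mm, y -73 mm in the clamp's frame.
- marker_tip (a point): Tip of the black marker rider (12 x 16 mm) clamped on the ledge along the clamp's right side; the tip points to +y, to the pointer's path, at y -75 mm and x between -98 and -82 mm in the clamp's frame (differs each time). Axes parallel to the clamp's. The handle is at the mark when the pointer tip and this tip have the same x in the clamp's frame.
- block_center (a point): Centre of the milled steel block, 52 x 36 x 60 mm (its own x, y, z), about 0.2 to 0.4 kg, upright; 30 mm above its underside. Standing in the clamp the centre is 42 mm and the top 72 mm above the bench. Two holes (10 and 7 mm, side by side, 16 mm up) run through along its x. At first its x lies along the clamp's x (jaws cover the holes); it must lie along the clamp's y, either way round.
- hex_wrench_center (a point): Bystander: bent hex wrench, 40 x 108 x 9 mm, lying on the bench left of the clamp; this point at the middle of its outline, 4 mm up.
- receiver_capsule_center (a point): Bystander: round black receiver capsule, 40 mm across, 15 mm high, lying left of the clamp's handle; point at its centre.
- spare_keypad_center (a point): Bystander: steel keypad module 78 x 62 x 18 mm, lying well left of the clamp; point at its centre.
Not all that is in view belongs to the job. What is shaped like the part that bears block_center but brown or yellow is not meant.

How it is judged (in metres and radians):
On the way:
1. the block, turned a quarter, stands between the jaws and is let go, the handle still home (angle between the x axis of block_center and the y axis of draw_clamp, either way round below 0.25 rad and x of block_center in the frame of draw_clamp between -0.016 and 0.016 m and y of block_center in the frame of draw_clamp between -0.016 and 0.016 m and z of block_center in the frame of draw_clamp below 0.046 m and angle between block_center's own z axis and vertical below 0.1 rad and contact force between the fingers and drilled_block below 0.1 N and value of joint pull_handle below 0.01 m), for 0.2 s.
At the end, for the whole second after the job is handed in: Gripper holds the handle (over 3 N), pointer within 5 mm of the marker tip along the clamp; rear jaw presses the block (over 1.5 N) against the front jaw; block upright and at rest on the plate, within 16 mm of the middle sideways, holes along the clamp's y within 7 degrees, untouched by the robot (x of pointer_tip in the frame of marker_tip between -0.005 and 0.005 m and (contact force between the fingers and pull_handle_c0 above 3 N or contact force between the fingers and pull_handle_c1 above 3 N or contact force between the fingers and pull_handle_c2 above 3 N) and contact force between rear_jaw and drilled_block above 1.5 N and angle between the x axis of block_center and the y axis of draw_clamp, either way round below 0.12 rad and angle between block_center's own z axis and vertical below 0.08 rad and x of block_center in the frame of draw_clamp between -0.017 and -0.007 m and y of block_center in the frame of draw_clamp between -0.016 and 0.016 m and z of block_center in the frame of draw_clamp between 0.038 and 0.046 m and contact force between each of the arm, the fingers and drilled_block below 0.1 N and linear speed of drilled_block below 0.02 m/s); the arm keeps its last pose, push and grip.
It fails at once if a bystander was moved more than 30 mm (distance of any of hex_wrench_center, receiver_capsule_center, spare_keypad_center from where it was at the start of the episode above 0.03 m).
It also fails if it takes over 45 s, if anything falls off the work surface, if the arm or the gripper's body presses on something with over 40 N, if the wrist force passes 120 N, or if a joint passes its speed limit or range.

## Robot

A 7-joint arm with a two-finger parallel gripper is mounted at the origin on a cart in front of the work surface, level with it; the furniture and walls round the work are solid. World frame = base frame: x ahead of the robot, y to its left, z up, the work surface at z = 0. Lengths are in mm, angles in rad, forces in N, time in s.
With the tool pointing down it reaches from about 400 to 850 mm from the base axis. Payload 4.4 kg.
Tool frame: the origin (TCP) lies where the fingers leave the gripper's body, on its centre line; the fingertips stand 97 mm ahead of it and the grasp point (between the pads) lies 78 mm ahead of it (manip.tip_extent is the distance from the TCP to the fingertips, in mm); x points along the fingers, z is the direction in which the jaws open and shut, and the axes are right-handed (so a half turn about x gives the same grasp; the last joint's range is limited). The gripper opens to 94 mm and grips with 3 to 60 N. Pads are 16 mm wide; open, the fingers measure 119 mm over their backs; the gripper's body (75 mm by 177 mm) begins 78 mm behind the grasp point.
Start: joints at [1.237, 0.628, 0.038, 1.517, -0.027, 0.996, -0.02], TCP at [172.022, -626.838, 302.678] pointing down, gripper open.
Joint ranges: [-3.06, 3.06], [-0.37, 2.12], [-1.25, 1.32], [0.18, 2.47], [-1.1, 4.24], [0.23, 1.98], [-2.94, 2.94]. Speed limits (rad/s): [2.57, 2.57, 3.14, 3.14, 3.14, 3.14, 3.14].

## Interface

Orientations are given as a rotation vector (axis times angle).
In Python, from station import manip, vision gives the robot as it stands. The module is installed in compiled form; this text tells all that it offers.
- The arm moves only by the tool move_arm, never from a script. Its argument "steps" is a list of rows, each a list of 6 numbers: the shift along the world's x, y, z in mm, then the turn, a rotation vector about the world's x, y, z in rad. In form: [[dx, dy, dz, ax, ay, az], ...]. A call has exactly 5 rows; each row shifts and turns the commanded pose from where the row before left it; what a row does not reach is not made up. A row lasts 1/12 s, in which the tool goes at most 41.7 mm and 7.16 degrees, less where a joint would pass 70% of its speed; a pose out of reach is approached as far as the arm can. A call with a gripper value outside its range is refused whole. "fingers" is the opening, from 0 (shut) to 1 (fully open), set as the call begins (left out, the last holds). The fingers move at their own pace and stop on an object; "squeeze" is the grip in N (left out, the last holds). Time passes only in rows, so rows that do not move let the fingers close, or fill a call up. It gives the time, the measured TCP pose, the force and the opening at its end, in the units of the state.
- manip.state(): the state, without advancing time (a new reading comes with each control period).
- vision.capture(name): name is "scene" or "top"; returns a dict with "img" (384x512x3 uint8, blue, green, red), "vertical_fov" (degrees; the focal length in pixels is half the picture's height over the tangent of half this angle, whatever the lens; pixels are square), "cx", "cy" (the principal point, pixels), "R" (3x3) and "t" (3): a world point X has camera coordinates R X + t. Camera axes: x right, y down, z forward; pixel columns grow to the right and rows downward; lengths in mm; the calibration is good to about 2 mm. A picture is of the moment at which its call begins. There is no depth.
- manip.finish_job(): hands the job in, once; it reports no verdict.
The state is a dict: "clock": time; "joint_positions": joint angles; "qvel": joint speeds; "joint_torque": joint torques, N m; "tool_pos": TCP position; "eef_rot": TCP orientation; "force": force on the tool from outside, world axes, zero at the start; "torque": the same for the moment, N m; "finger_gap": finger opening in mm.
Only numpy, scipy, OpenCV 4.12 (cv2) and the standard library are available. Lean on these libraries where they do the work, as an engineer would, in place of code of your own. Each camera call takes 0.05 s, during which the arm holds its last target.

## Working session

There is one attempt and no reset: what is moved stays moved. The work goes in short steps, Python scripts to look and compute and a tool call to move; the robot and the scene stay as the last step left them, time stands still between calls to the robot, and variables do not carry over. Pictures are saved under pics/ and viewed, and the job is handed in when it is done.

Besides the shell and the picture viewer there is one more tool, called after "Call:" in YAML: its name, and indented under it one key for each argument. move_arm: Moves the arm, as the interface text tells. Its arguments: {"type":"object","properties":{"steps":{"type":"array","items":{"type":"array","items":{"type":"number"}}},"fingers":{"type":"number"},"squeeze":{"type":"number"}},"required":["steps"]}

```bash
mkdir -p pics; python3 - <<'E'
from station import manip, vision
import cv2,pickle
print(manip.state())
for n in("scene","top"):
    c=vision.capture(n);pickle.dump(c,open(n+".pkl","wb"))
    cv2.imwrite(f"pics/{n}0.png",c["img"]);print({k:v for k,v in c.items() if k!="img"})
E
```

```text
{'clock': 0.0, 'joint_positions': array([ 1.23718046,  0.62930474,  0.03843529,  1.51834172, -0.02699556,
        0.99627153, -0.019986  ]), 'qvel': array([ 0.00146612, -0.00065309,  0.00023076,  0.00061303,  0.00032128,
       -0.00077232, -0.00104242]), 'joint_torque': array([ 8.72925557e-05, -5.49735510e+01,  1.14302102e+00, -1.86635417e+01,
       -5.23573661e-02,  2.37558817e-02,  1.87866322e-04]), 'tool_pos': array([ 171.91587099, -626.3678512 ,  301.78905638]), 'eef_rot': array([ 1.01077605,  1.32556553, -1.00897824]), 'force': array([ 0.39855273, -0.26100901, -0.11613344]), 'torque': array([-0.044168  , -0.02111618,  0.02043649]), 'finger_gap': 94.37652506473451}
{'vertical_fov': 53.21582991564106, 'cx': 250.70656820916076, 'cy': 191.67672326823964, 'R': array([[-0.53206234, -0.84662013, -0.01200092],
       [-0.6201352 ,  0.39929888, -0.67527235],
       [ 0.57649112, -0.35184479, -0.73747084]]), 't': array([307.86743683, 340.98633992, 698.80294191])}
{'vertical_fov': 49.302687640318716, 'cx': 251.6938805317627, 'cy': 188.44902311826297, 'R': array([[-0.029062  , -0.99942269,  0.01759792],
       [-0.98260856,  0.02533401, -0.18395272],
       [ 0.1834007 , -0.0226379 , -0.98277755]]), 't': array([  32.19946288,  530.94825745, 1061.21073809])}
```

View pics/scene0.png

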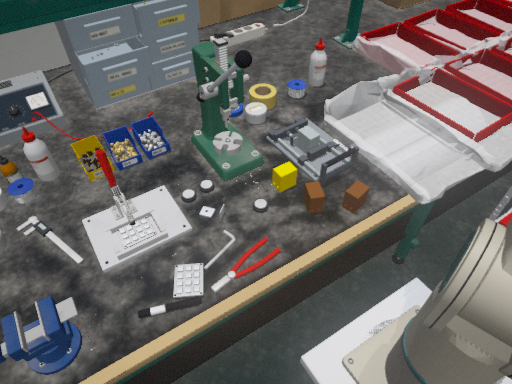

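View pics/top0.png

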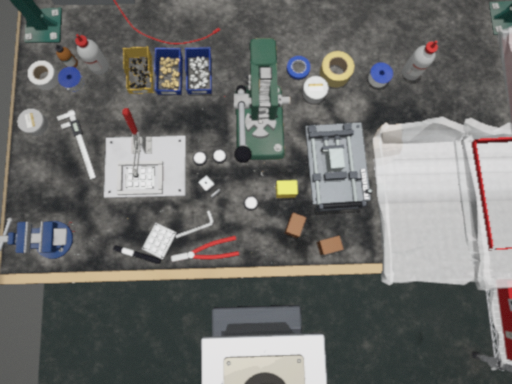

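```bash
python3 - <<'E'
import cv2
a=cv2.imread("pics/scene0.png")[110:220,255:375];b=cv2.imread("pics/top0.png")[110:220,285:395]
cv2.imwrite("pics/c1.png",cv2.resize(a,None,fx=6,fy=5.4,interpolation=cv2.INTER_CUBIC) if 0 else cv2.resize(a,None,fx=5,fy=5,interpolation=cv2.INTER_CUBIC))
cv2.imwrite("pics/c2.png",cv2.resize(b,None,fx=5,fy=5,interpolation=cv2.INTER_CUBIC))
E
```

```text
(no output)
```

View pics/c1.png

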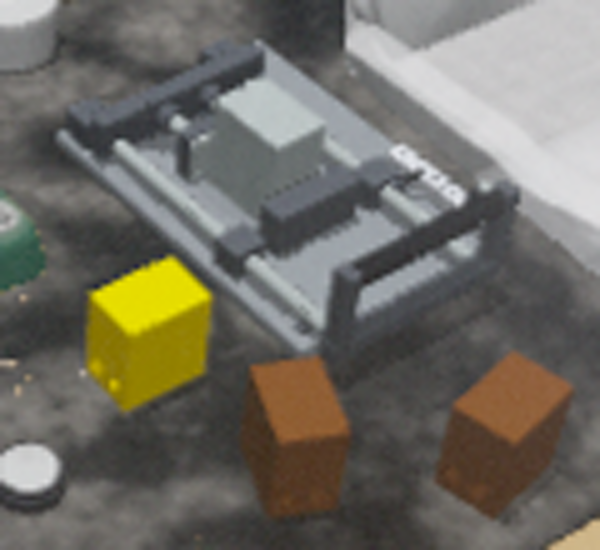

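View pics/c2.png

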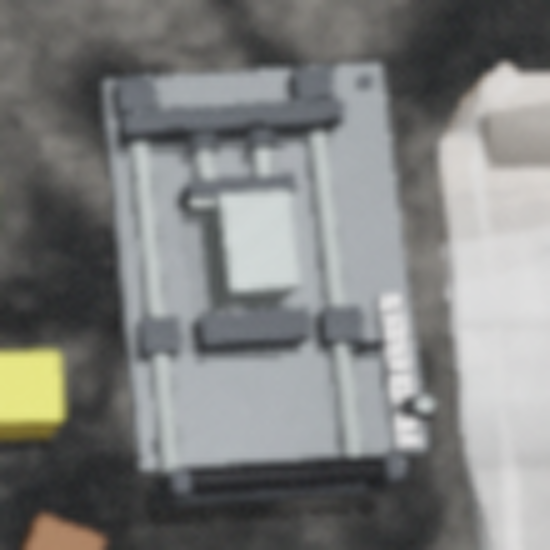

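```bash
cat > h.py <<'E'
import numpy as np,cv2,pickle
from scipy.optimize import least_squares
def cam(n): return pickle.load(open(n+".pkl","rb"))
def proj(c,X):
    f=c["img"].shape[0]/2/np.tan(np.radians(c["vertical_fov"])/2)
    p=np.atleast_2d(X)@c["R"].T+c["t"]
    return np.c_[c["cx"]+f*p[:,0]/p[:,2],c["cy"]+f*p[:,1]/p[:,2]]
def clamp(P,X):
    x,y,a=P;X=np.atleast_2d(X).astype(float);C,S=np.cos(a),np.sin(a)
    return np.c_[x+C*X[:,0]-S*X[:,1],y+S*X[:,0]+C*X[:,1],X[:,2]]
def crop(c,fn,u0,v0,u1,v1,s,lines=[]):
    im=cv2.resize(c["img"][v0:v1,u0:u1],None,fx=s,fy=s,interpolation=cv2.INTER_CUBIC)
    for L,col in lines:
        q=((proj(c,L)-[u0,v0]+.5)*s-.5)
        cv2.polylines(im,[np.round(q*8).astype(np.int32)],False,col,1,cv2.LINE_AA,3)
    cv2.imwrite("pics/"+fn,im)
def model(P):
    out=[]
    def box(x0,x1,y0,y1,z,col): out.append((clamp(P,[[x0,y0,z],[x1,y0,z],[x1,y1,z],[x0,y1,z],[x0,y0,z]]),col))
    box(-48,-30,-30,30,42,(0,0,255))
    box(72,86,-62,62,42,(255,0,0)) if 0 else None
    for y in(50,-50): out.append((clamp(P,[[-110,y,27],[72,y,27]]),(0,255,0)))
    out.append((clamp(P,[[-125,-50,70],[-125,50,70]]),(0,255,255)))
    out.append((clamp(P,[[30,-30,44],[30,30,44]]),(255,0,255)))
    out.append((clamp(P,[[-52,-50,28],[-52,-73,28]]),(255,255,0)))
    out.append((clamp(P,[[-98,-75,28],[-82,-75,28]]),(0,128,255)))
    return out
E
python3 - <<'E'
from h import *
s,t=cam("scene"),cam("top")
def S(a,b):return (255+(a+.5)/5-.5,110+(b+.5)/5-.5)
def T(a,b):return (285+(a+.5)/5-.5,110+(b+.5)/5-.5)
obs=[(t,(-30,30,42),T(197,320)),(t,(-30,-30,42),T(305,310)),(s,(-48,30,42),S(270,220)),(s,(-30,-30,42),S(358,165)),(s,(-30,30,42),S(261,207)),
(t,(-125,50,70),T(190,480)),(t,(-125,-50,70),T(388,467)),(s,(-125,50,70),S(358,275)),(s,(-125,-50,70),S(485,203)),
(t,(72,50,27),T(145,140)),(t,(72,-50,27),T(316,130))]
r=least_squares(lambda P:np.concatenate([(proj(c,clamp(P,X))[0]-p) for c,X,p in obs]),[620,-150,0.],x_scale=[10,10,.1],loss="soft_l1")
P=r.x;print(P);print(np.round(r.fun.reshape(-1,2),1))
# block: x,y,yaw
k=[(-26,18),(-26,-18),(26,-18),(26,18)]
ob=[(t,k[3],T(217,190)),(t,k[2],T(292,188)),(t,k[1],T(299,287)),(t,k[0],T(230,293)),(s,k[3],S(213,102)),(s,k[2],S(270,78)),(s,k[1],S(327,128)),(s,k[0],S(275,150))]
rb=least_squares(lambda B:np.concatenate([(proj(c,clamp(B,(*X,72)))[0]-p) for c,X,p in ob]),P,x_scale=[10,10,.1])
B=rb.x;print(B);print(np.round(rb.fun.reshape(-1,2),1))
np.save("P.npy",P);np.save("B.npy",B)
L=model(P)+[(clamp(B,[(*q,72) for q in k+k[:1]]),(0,0,255))]
crop(s,"o1.png",260,115,370,195,7,L);crop(t,"o2.png",300,115,380,215,6,L);crop(t,"o3.png",340,150,385,210,10)
crop(s,"o4.png",320,125,370,165,14)
E
```

```text
[ 6.03949458e+02 -2.08703204e+02  4.22392300e-02]
[[ 0.4 -1.5]
 [ 0.8 -0.9]
 [ 2.4  0.3]
 [-3.2 -0.4]
 [-0.1 -0.6]
 [-0.1  0.3]
 [-1.5  0.3]
 [-0.3  0.7]
 [ 2.5  0. ]
 [-1.2  0.4]
 [ 0.3  0.2]]
[ 6.04483677e+02 -2.08277178e+02  2.09238384e-02]
[[ 0.9  0.8]
 [-0.7  0.6]
 [-0.3 -0.1]
 [-0.1 -0.7]
 [ 0.7 -0.4]
 [-0.7 -0. ]
 [-0.2 -0.4]
 [ 0.1 -0.1]]
```

View pics/o1.png

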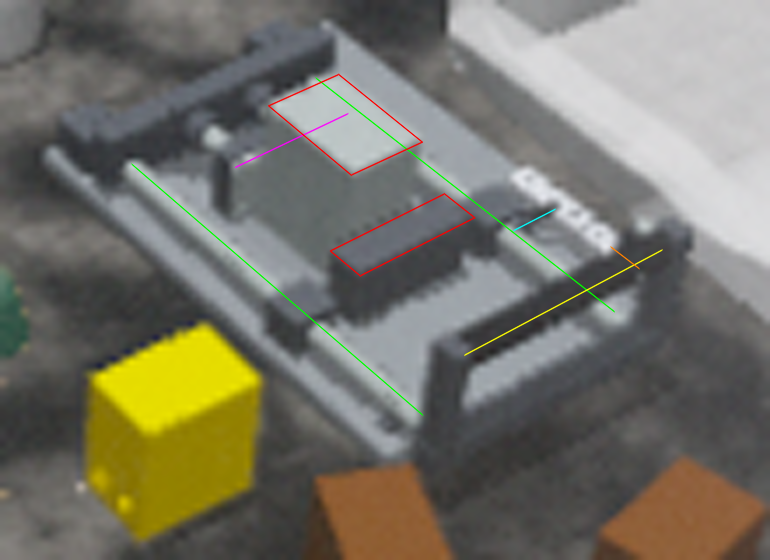

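View pics/o2.png

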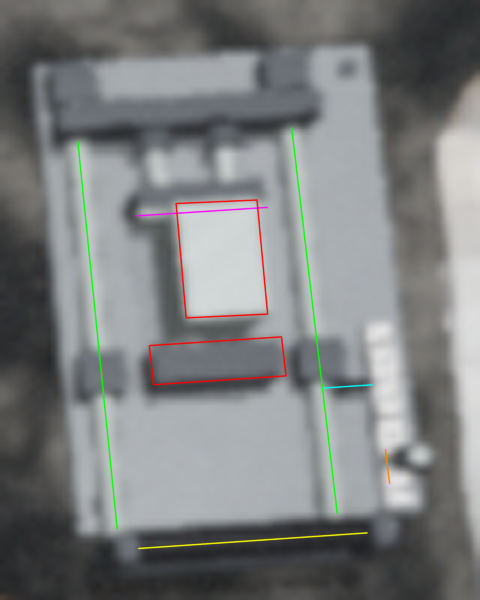

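View pics/o3.png

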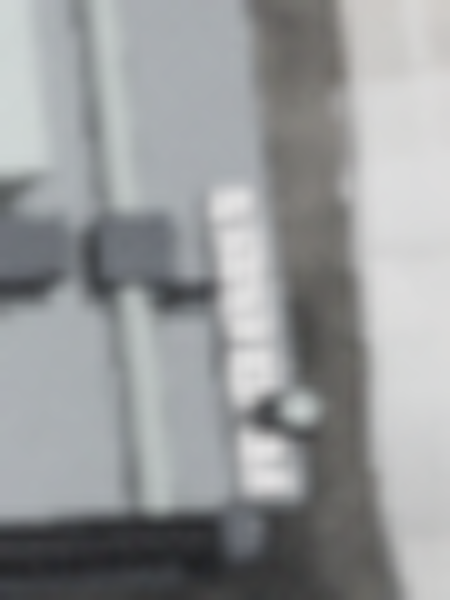

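View pics/o4.png

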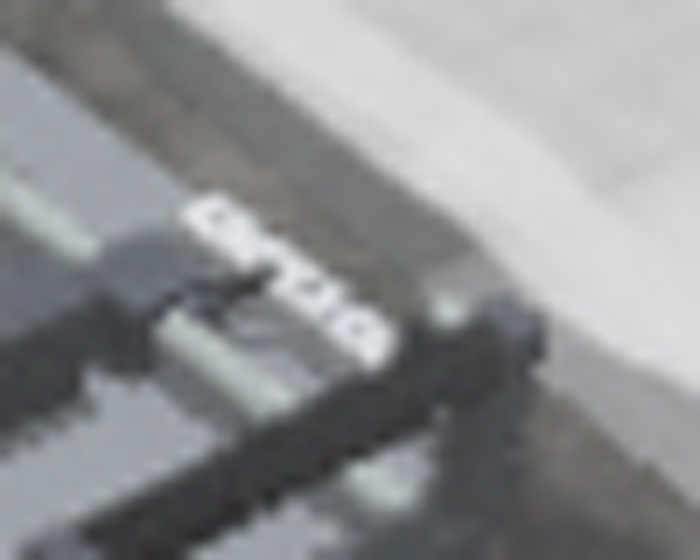

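```bash
python3 - <<'E'
from station import manip
import numpy as np
from scipy.spatial.transform import Rotation as R
s=manip.state();M=R.from_rotvec(s["eef_rot"]).as_matrix();print(M.round(3))
yaw=.03
def tgt(zdir): 
    x=np.array([0,0,-1.]);z=np.array(zdir);return np.c_[x,np.cross(z,x),z]
c,S=np.cos(yaw),np.sin(yaw)
for n,z in(("y",[-S,c,0]),("-y",[S,-c,0]),("x",[c,S,0]),("-x",[-c,-S,0])):
    print(n,(R.from_matrix(tgt(z))*R.from_matrix(M).inv()).as_rotvec().round(3))
print(s["tool_pos"])
E
```

```text
[[-0.     0.964  0.265]
 [ 0.002  0.265 -0.964]
 [-1.    -0.    -0.002]]
y [ 0.000e+00 -2.000e-03  2.904e+00]
-y [-0.002 -0.    -0.238]
x [-1.000e-03 -1.000e-03  1.333e+00]
-x [-2.000e-03  1.000e-03 -1.809e+00]
[ 171.91594953 -626.41480134  301.87440471]
```

Call:
move_arm:
  steps:
    - [28,28,0,0,0,-0.024]
    - [28,28,0,0,0,-0.024]
    - [28,28,0,0,0,-0.024]
    - [28,28,0,0,0,-0.024]
    - [28,28,0,0,0,-0.024]
  fingers: 1
  squeeze: 30

```text
clock: 0.52
tool_pos: [312.9, -485.2, 302.3]
eef_rot: [1.101, 1.275, -1.101]
force: [0.4, -0.7, 0.1]
finger_gap: 93.7
```

Call:
move_arm:
  steps:
    - [28,28,0,0,0,-0.024]
    - [28,28,0,0,0,-0.024]
    - [28,28,0,0,0,-0.024]
    - [28,28,0,0,0,-0.024]
    - [28,28,0,0,0,-0.024]

```text
clock: 0.93
tool_pos: [452.9, -345.1, 302.5]
eef_rot: [1.19, 1.222, -1.19]
force: [0.4, -0.2, 0.2]
finger_gap: 94.3
```

Call:
move_arm:
  steps:
    - [28,28,0,0,0,0]
    - [28,28,0,0,0,0]
    - [28,28,0,0,0,0]
    - [28,28,0,0,0,0]
    - [28,28,0,0,0,0]

```text
clock: 1.35
tool_pos: [592.9, -205.1, 302.3]
eef_rot: [1.188, 1.223, -1.189]
force: [0.4, -0.1, -0.6]
finger_gap: 93.8
```

```bash
python3 - <<'E'
from station import manip
from scipy.spatial.transform import Rotation as R
s=manip.state();print(s["tool_pos"],R.from_rotvec(s["eef_rot"]).as_matrix().round(3),s["joint_positions"].round(2),s["force"])
E
```

```text
[ 592.91637631 -205.10174123  302.31220762] [[-0.001  1.     0.028]
 [ 0.     0.028 -1.   ]
 [-1.    -0.001 -0.   ]] [ 0.23  0.6   0.09  1.59 -0.06  0.96 -1.2 ] [ 0.40365338 -0.08307994 -0.60768031]
```

Call:
move_arm:
  steps:
    - [11,-3,-20,0,0,0]
    - [0,0,-20,0,0,0]
    - [0,0,-20,0,0,0]
    - [0,0,-20,0,0,0]
    - [0,0,-20,0,0,0]

```text
clock: 1.77
tool_pos: [602.8, -209.6, 201.3]
eef_rot: [1.188, 1.223, -1.189]
force: [-0.3, -0.9, -0.5]
finger_gap: 94.0
```

```bash
cat > look.py <<'E'
import sys
from station import manip,vision
from h import *
tag=sys.argv[1]
for n,b in(("scene",(255,90,375,200)),("top",(290,90,400,220))):
    c=vision.capture(n);pickle.dump(c,open(n+"_"+tag+".pkl","wb"));crop(c,n+"_"+tag+".png",*b,5 if n=="scene" else 4.6)
E
sed -i 's/fx=s,fy=s/fx=s,fy=s/' h.py; python3 look.py a
```

```text
(no output)
```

View pics/scene_a.png

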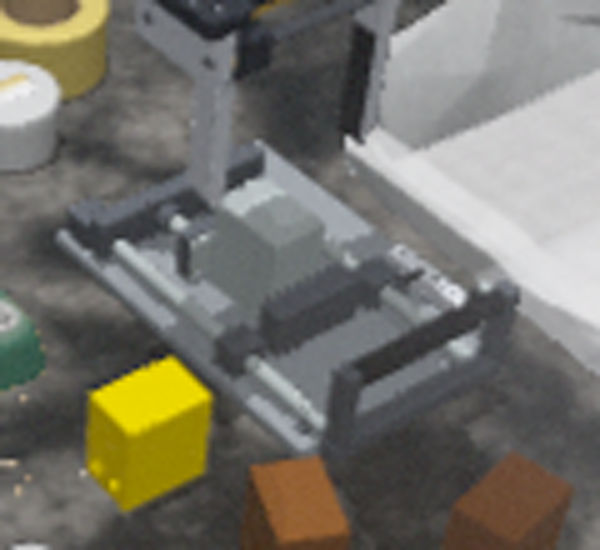

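View pics/top_a.png

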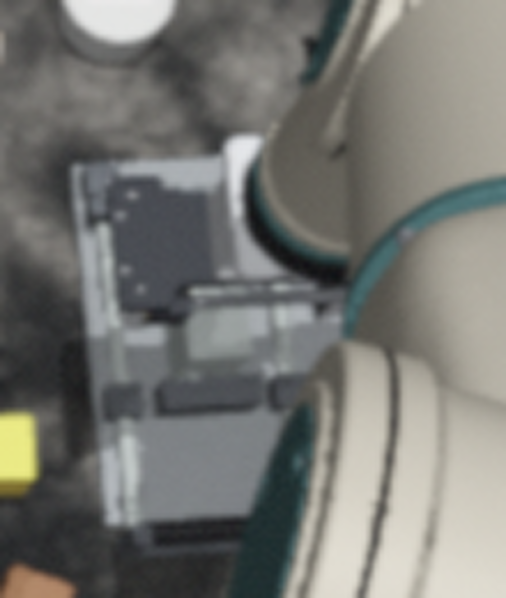

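```bash
python3 - <<'E'
from h import *
s=cam("scene_a")
for X in([602.8,-209.6+47,104],[602.8,-209.6+59,104],[594.8,-209.6+59,104],[594.8,-209.6+47,104],[610.8,-209.6-47,104]):
    p=proj(s,X)[0]; print(X,((p-[255,90]+.5)*5).round())
E
```

```text
[602.8, -162.6, 104] [212. 197.]
[602.8, -150.6, 104] [194. 205.]
[594.8, -150.6, 104] [203. 213.]
[594.8, -162.6, 104] [221. 205.]
[610.8, -256.6, 104] [339. 132.]
```

Call:
move_arm:
  steps:
    - [1,1,-14,0,0,0]
    - [0,0,-14,0,0,0]
    - [0,0,-14,0,0,0]
    - [0,0,-12,0,0,0]
    - [0,0,0,0,0,0]

```text
clock: 2.28
tool_pos: [603.0, -208.5, 147.1]
eef_rot: [1.188, 1.225, -1.19]
force: [0.2, 0.8, 0.3]
finger_gap: 94.0
```

Call:
move_arm:
  steps:
    - [0,0,0,0,0,0]
    - [0,0,0,0,0,0]
    - [0,0,0,0,0,0]
    - [0,0,0,0,0,0]
    - [0,0,0,0,0,0]
  fingers: 0
  squeeze: 30

```text
clock: 2.7
tool_pos: [604.3, -209.0, 149.4]
eef_rot: [1.189, 1.221, -1.188]
force: [-1.3, 0.2, 0.0]
finger_gap: 63.9
```

Call:
move_arm:
  steps:
    - [0,0,0,0,0,0]
    - [0,0,0,0,0,0]
    - [0,0,0,0,0,0]
    - [0,0,0,0,0,0]
    - [0,0,0,0,0,0]

```text
clock: 3.12
tool_pos: [604.0, -208.7, 148.7]
eef_rot: [1.189, 1.222, -1.189]
force: [-0.1, -0.1, 0.2]
finger_gap: 35.9
```

Call:
move_arm:
  steps:
    - [0,0,0,0,0,0]
    - [0,0,10,0,0,0]
    - [0,0,20,0,0,0]
    - [0,0,20,0,0,0]
    - [0,0,15,0,0,0]

```text
clock: 3.53
tool_pos: [603.9, -208.9, 215.0]
eef_rot: [1.189, 1.222, -1.189]
force: [0.1, -0.1, -4.6]
finger_gap: 36.2
```

```bash
python3 look.py b
```

```text
(no output)
```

View pics/scene_b.png

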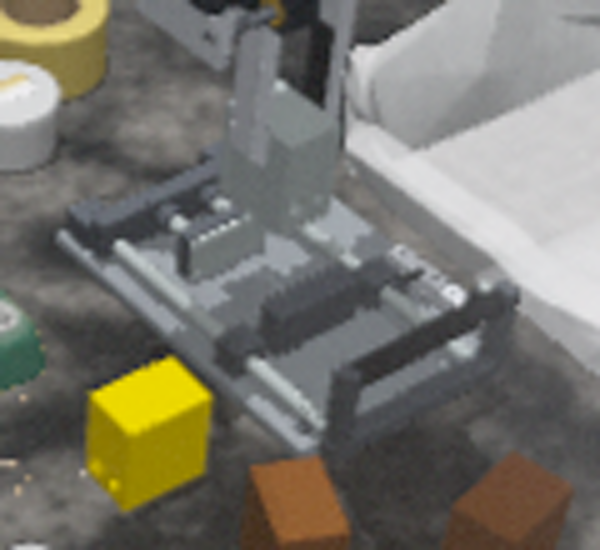

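Call:
move_arm:
  steps:
    - [0,0,0,0,0,0.105]
    - [0,0,0,0,0,0.105]
    - [0,0,0,0,0,0.105]
    - [0,0,0,0,0,0.105]
    - [0,0,0,0,0,0.105]

```text
clock: 4.05
tool_pos: [603.1, -208.6, 212.2]
eef_rot: [0.789, 1.425, -0.79]
force: [0.2, 0.4, -4.6]
finger_gap: 36.1
```

Call:
move_arm:
  steps:
    - [0,0,0,0,0,0.105]
    - [0,0,0,0,0,0.105]
    - [0,0,0,0,0,0.105]
    - [0,0,0,0,0,0.105]
    - [0,0,0,0,0,0.105]

```text
clock: 4.47
tool_pos: [603.1, -208.7, 212.2]
eef_rot: [0.383, 1.539, -0.383]
force: [-0.9, 0.1, -3.8]
finger_gap: 36.1
```

Call:
move_arm:
  steps:
    - [0,0,0,0,0,0.105]
    - [0,0,0,0,0,0.105]
    - [0,0,0,0,0,0.105]
    - [0,0,0,0,0,0.105]
    - [0,0,0,0,0,0.105]

```text
clock: 4.88
tool_pos: [603.1, -208.8, 212.2]
eef_rot: [-0.028, 1.573, 0.03]
force: [0.1, -0.3, -4.3]
finger_gap: 35.4
```

```bash
python3 look.py c;python3 - <<'E'
from station import manip
from scipy.spatial.transform import Rotation as R
s=manip.state();print(s["tool_pos"],R.from_rotvec(s["eef_rot"]).as_matrix().round(3),s["joint_positions"].round(2),s["force"])
E
```

```text
[ 603.02627919 -208.98196875  212.23494324] [[-0.002 -0.032  0.999]
 [ 0.001  0.999  0.032]
 [-1.     0.001 -0.002]] [ 0.5   0.74 -0.36  1.63  0.32  0.84  0.04] [ 0.09507125 -0.08997627 -3.86533582]
```

View pics/scene_c.png

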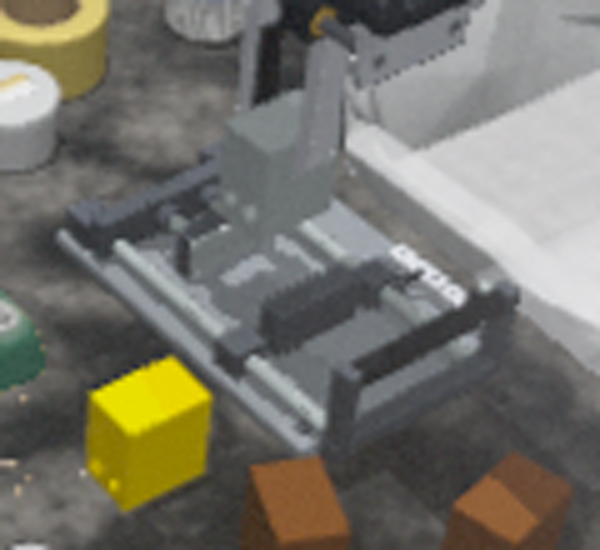

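View pics/top_c.png

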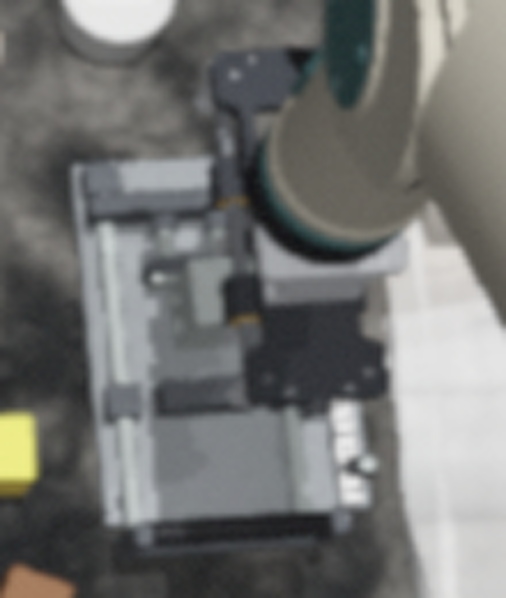

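Call:
move_arm:
  steps:
    - [1,0,-12,0,0,0]
    - [0,0,-12,0,0,0]
    - [0,0,-12,0,0,0]
    - [0,0,-12,0,0,0]
    - [0,0,-8,0,0,0]

```text
clock: 5.4
tool_pos: [604.0, -208.5, 155.0]
eef_rot: [-0.024, 1.574, 0.025]
force: [0.0, -0.8, -4.0]
finger_gap: 35.9
```

Call:
move_arm:
  steps:
    - [0,0,-2,0,0,0]
    - [0,0,-2,0,0,0]
    - [0,0,-1,0,0,0]
    - [0,0,-1,0,0,0]
    - [0,0,0,0,0,0]

```text
clock: 5.82
tool_pos: [605.3, -208.9, 152.1]
eef_rot: [-0.025, 1.57, 0.025]
force: [-0.2, 0.4, -3.2]
finger_gap: 36.1
```

```bash
python3 look.py d
```

```text
(no output)
```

View pics/scene_d.png

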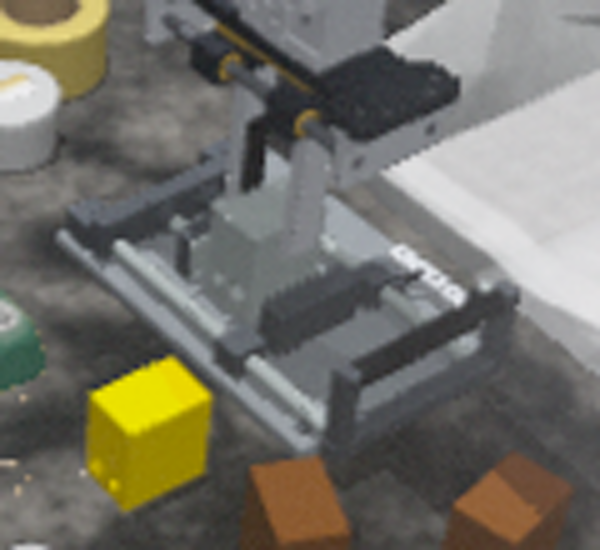

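Call:
move_arm:
  steps:
    - [0,0,-1,0,0,0]
    - [0,0,-1,0,0,0]
    - [0,0,0,0,0,0]
    - [0,0,0,0,0,0]
    - [0,0,0,0,0,0]

```text
clock: 6.33
tool_pos: [605.0, -208.8, 149.7]
eef_rot: [-0.025, 1.571, 0.025]
force: [0.2, 0.1, -3.8]
finger_gap: 35.9
```

Call:
move_arm:
  steps:
    - [0,0,-1,0,0,0]
    - [0,0,0,0,0,0]
    - [0,0,0,0,0,0]
    - [0,0,0,0,0,0]
    - [0,0,0,0,0,0]

```text
clock: 6.75
tool_pos: [605.1, -208.8, 148.7]
eef_rot: [-0.025, 1.57, 0.025]
force: [0.2, 0.4, -2.9]
finger_gap: 35.8
```

Call:
move_arm:
  steps:
    - [0,0,-0.7,0,0,0]
    - [0,0,0,0,0,0]
    - [0,0,0,0,0,0]
    - [0,0,0,0,0,0]
    - [0,0,0,0,0,0]

```text
clock: 7.17
tool_pos: [605.1, -208.9, 148.7]
eef_rot: [-0.025, 1.57, 0.025]
force: [-2.2, -0.6, 5.7]
finger_gap: 36.3
```

Call:
move_arm:
  steps:
    - [0,0,0,0,0,0]
    - [0,0,0,0,0,0]
    - [0,0,0,0,0,0]
    - [0,0,0,0,0,0]
    - [0,0,0,0,0,0]
  fingers: 0.64

```text
clock: 7.58
tool_pos: [605.1, -208.9, 147.8]
eef_rot: [-0.025, 1.57, 0.025]
force: [1.4, 0.7, -0.2]
finger_gap: 59.7
```

Call:
move_arm:
  steps:
    - [0,0,0,0,0,0]
    - [0,0,5,0,0,0]
    - [0,0,20,0,0,0]
    - [0,0,25,0,0,0]
    - [0,0,30,0,0,0]

```text
clock: 8.0
tool_pos: [604.1, -208.6, 227.8]
eef_rot: [-0.024, 1.574, 0.026]
force: [0.4, -0.4, -0.0]
finger_gap: 60.5
```

```bash
python3 look.py e
```

```text
(no output)
```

View pics/scene_e.png

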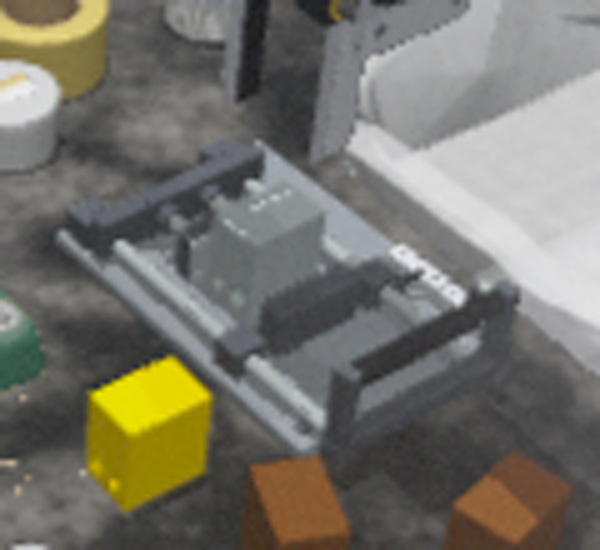

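View pics/top_e.png

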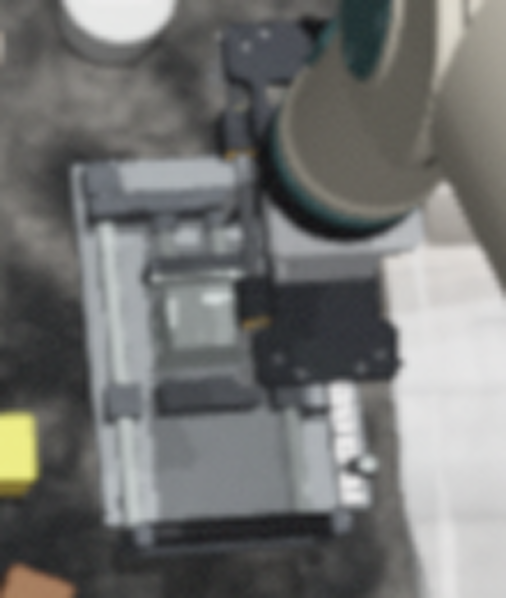

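Call:
move_arm:
  steps:
    - [-25,-1,0,0,0,0]
    - [-25,-1,0,0,0,0]
    - [-25,-1,0,0,0,0]
    - [-25,-1,0,0,0,0]
    - [-25,0,0,0,0,0]

```text
clock: 8.52
tool_pos: [478.6, -213.0, 227.9]
eef_rot: [-0.025, 1.571, 0.025]
force: [0.3, -0.0, -0.0]
finger_gap: 60.4
```

```bash
python3 look.py f; python3 - <<'E'
from h import *
P=np.array([604,-208.7,.032]);t=cam("top_f");s=cam("scene_f")
B=np.array([604.5,-208.8,.032]);k=[(-18,-26,72),(18,-26,72),(18,26,72),(-18,26,72),(-18,-26,72)]
L=model(P)+[(clamp(B,k),(0,0,255))]
crop(s,"f1.png",260,115,370,195,7,L);crop(t,"f2.png",300,115,380,215,6,L)
E
```

```text
(no output)
```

View pics/f1.png

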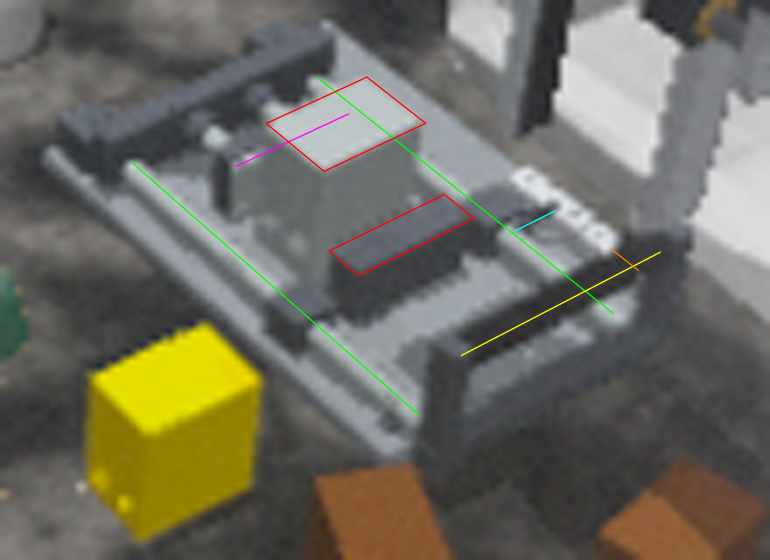

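View pics/f2.png

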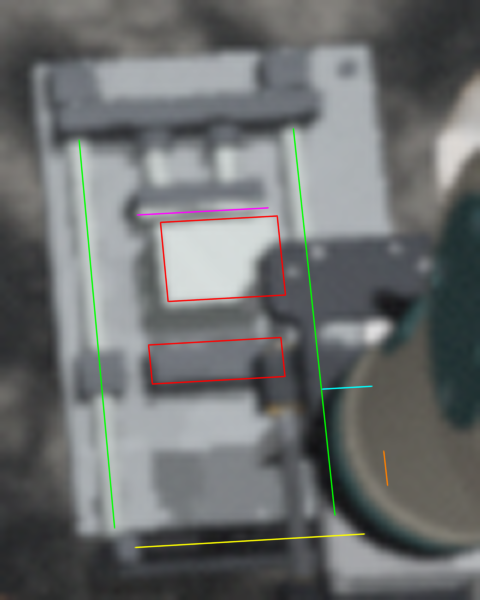

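Call:
move_arm:
  steps:
    - [0,0,-18,0,0,0]
    - [0,0,-18,0,0,0]
    - [0,0,-18,0,0,0]
    - [0,0,-16,0,0,0]
    - [0,0,-10,0,0,0]

```text
clock: 9.03
tool_pos: [480.2, -212.6, 146.5]
eef_rot: [-0.025, 1.571, 0.026]
force: [0.0, -0.2, 0.9]
finger_gap: 59.9
```

```bash
python3 - <<'E'
from h import *
t=cam("top");P=np.array([604,-208.7,.032])
L=[(clamp(P,[[-52,-60,28],[-52,-73,28]]),(255,255,0))]+[(clamp(P,[[x,-75,28],[x,-70,28]]),(0,128,255)) for x in(-82,-86,-90,-94,-98)]
im=t["img"]
crop(t,"m1.png",350,170,375,205,16);crop(t,"m2.png",350,170,375,205,16,L)
a,b=cv2.imread("pics/m1.png"),cv2.imread("pics/m2.png");cv2.imwrite("pics/m.png",np.hstack([a,b]))
E
python3 look.py g
```

```text
(no output)
```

View pics/m.png

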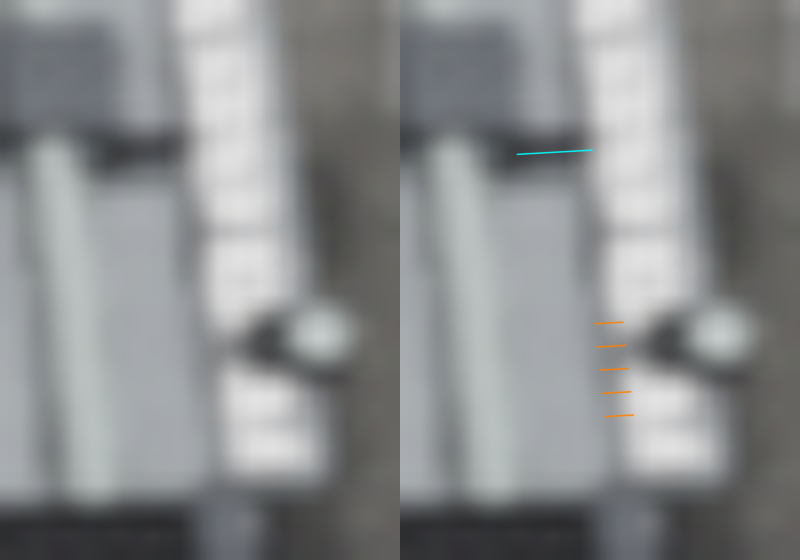

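View pics/scene_g.png

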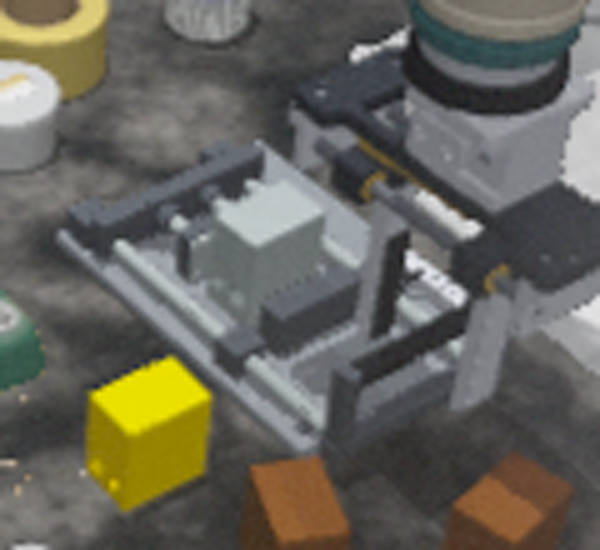

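View pics/top_g.png

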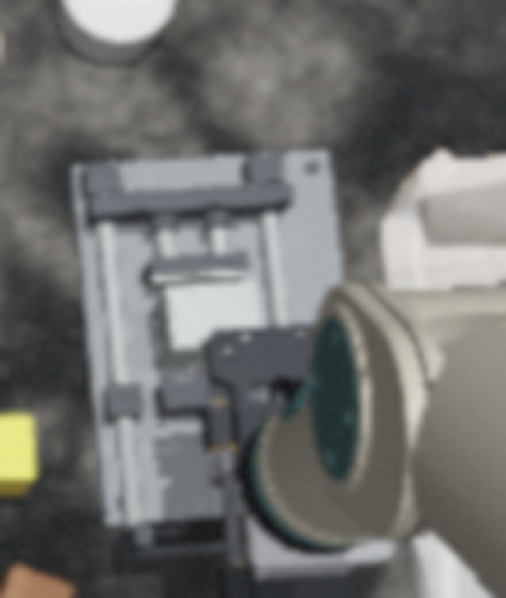

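```bash
python3 - <<'E'
from h import *
t,s=cam("top"),cam("scene");P=np.array([604,-208.7,.032])
def tri(a,b):
    r=least_squares(lambda X:np.r_[proj(t,X)[0]-a,proj(s,X)[0]-b],[520,-285,20]);d=r.x-[604,-208.7,0]
    c,S=np.cos(.032),np.sin(.032);return np.round([c*d[0]+S*d[1],-S*d[0]+c*d[1],d[2]],1),r.fun.round(1)
print(tri((361,169),(333.2,140)),tri((365,168.5),(335.4,138.9)),tri((364.3,200),(347,151.2)))
# marker grey knob: top m(320,335)/16+(350,170)
print("knob",tri((350+320/16,170+335/16),(320+450/14,125+300/14)))
for z in(28,33,38,43,48):
    f=lambda q:proj(t,clamp(P,[q[0],q[1],z]))[0]-[350+235/16-.5,170+342/16-.5]
    r=least_squares(f,[-86,-75]);p=proj(s,clamp(P,[*r.x,z]))[0]
    print(z,r.x.round(1),"o4",((p-[320,125]+.5)*14).round())
# y=-75 with z from col?
E
python3 - <<'E'
import sys;sys.path.insert(0,'.')
from h import *
s=cam("scene");crop(s,"q.png",325,130,365,165,19)
E
```

```text
(array([-24.2, -76.1,  24.5]), array([ 0.2,  0.2, -0.3, -0. ])) (array([-22.4, -87.8,  21.8]), array([ 0. ,  0. , -0.1, -0. ])) (array([-105.9,  -62.7,   45.6]), array([-2.6, -2.5,  3.6,  0.4]))
knob (array([-87.8, -88.6,  38.7]), array([-0.2, -0.2,  0.3,  0. ]))
28 [-85.5 -76.6] o4 [399. 364.]
33 [-86.3 -75.1] o4 [401. 350.]
38 [-87.2 -73.6] o4 [403. 336.]
43 [-88.  -72.1] o4 [404. 323.]
48 [-88.8 -70.5] o4 [406. 308.]
```

```bash
python3 - <<'E'
from h import *
s=cam("scene");P=np.array([604,-208.7,.032])
L=[(clamp(P,[[x,-75,28],[x,-85,28]]),(0,128,255)) for x in(-82,-86,-90,-94,-98)]+[(clamp(P,[[-52,-60,28],[-52,-73,28]]),(255,255,0))]
crop(s,"q2.png",325,130,365,165,19,L)
cv2.imwrite("pics/q3.png",cv2.resize(np.vstack([cv2.imread("pics/q.png")[:480],cv2.imread("pics/q2.png")[:480]]),None,fx=.62,fy=.62))
E
```

```text
(no output)
```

View pics/q3.png

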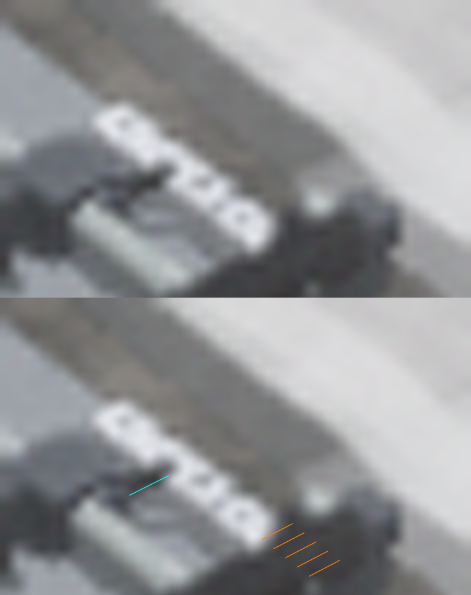

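Call:
move_arm:
  steps:
    - [0,0,1,0,0,0]
    - [0,0,0,0,0,0]
    - [0,0,0,0,0,0]
    - [0,0,0,0,0,0]
    - [0,0,0,0,0,0]
  fingers: 0
  squeeze: 45

```text
clock: 9.55
tool_pos: [480.3, -213.0, 149.6]
eef_rot: [-0.025, 1.57, 0.025]
force: [-0.2, -0.7, -0.5]
finger_gap: 30.6
```

Call:
move_arm:
  steps:
    - [0,0,0,0,0,0]
    - [0,0,0,0,0,0]
    - [0,0,0,0,0,0]
    - [0,0,0,0,0,0]
    - [0,0,0,0,0,0]

```text
clock: 9.97
tool_pos: [480.4, -212.9, 149.2]
eef_rot: [-0.025, 1.57, 0.025]
force: [0.7, -0.5, 1.8]
finger_gap: 13.6
```

Call:
move_arm:
  steps:
    - [0,0,0,0,0,0]
    - [-2,0,0,0,0,0]
    - [-2,0,0,0,0,0]
    - [-2,0,0,0,0,0]
    - [0,0,0,0,0,0]

```text
clock: 10.38
tool_pos: [474.5, -213.1, 149.2]
eef_rot: [-0.025, 1.569, 0.025]
force: [3.1, -0.7, -0.1]
finger_gap: 13.7
```

```bash
python3 look.py i
```

```text
(no output)
```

View pics/scene_i.png

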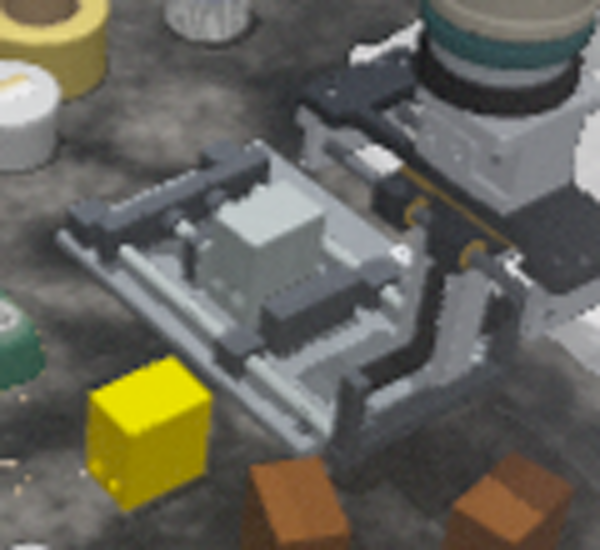

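Call:
move_arm:
  steps:
    - [-3,-0.1,0,0,0,0]
    - [-3,-0.1,0,0,0,0]
    - [-3,-0.1,0,0,0,0]
    - [-3,-0.1,0,0,0,0]
    - [-3,-0.1,0,0,0,0]

```text
clock: 10.9
tool_pos: [461.3, -213.6, 149.2]
eef_rot: [-0.026, 1.565, 0.025]
force: [10.0, -2.1, -5.5]
finger_gap: 14.0
```

Call:
move_arm:
  steps:
    - [-3,-0.1,0,0,0,0]
    - [-3,-0.1,0,0,0,0]
    - [-3,-0.1,0,0,0,0]
    - [-2,-0.1,0,0,0,0]
    - [-2,0,0,0,0,0]

```text
clock: 11.32
tool_pos: [449.3, -214.1, 149.2]
eef_rot: [-0.026, 1.563, 0.025]
force: [12.1, -3.4, -8.6]
finger_gap: 14.0
```

Call:
move_arm:
  steps:
    - [0,0,0,0,0,0]
    - [0,0,0,0,0,0]
    - [0,0,0,0,0,0]
    - [0,0,0,0,0,0]
    - [0,0,0,0,0,0]

```text
clock: 11.73
tool_pos: [449.2, -214.1, 149.2]
eef_rot: [-0.026, 1.564, 0.025]
force: [9.7, -1.6, -7.2]
finger_gap: 14.1
```

```bash
python3 look.py j;  python3 - <<'E'
from h import *
t=cam("top_j");crop(t,"j.png",300,115,380,215,6)
P=np.array([604,-208.7,.032])
L=[(clamp(P,[[x,-75,28],[x,-70,28]]),(0,128,255)) for x in(-82,-86,-90)]
crop(cam("scene_j"),"j2.png",320,120,375,170,14)
E
```

```text
(no output)
```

View pics/j2.png

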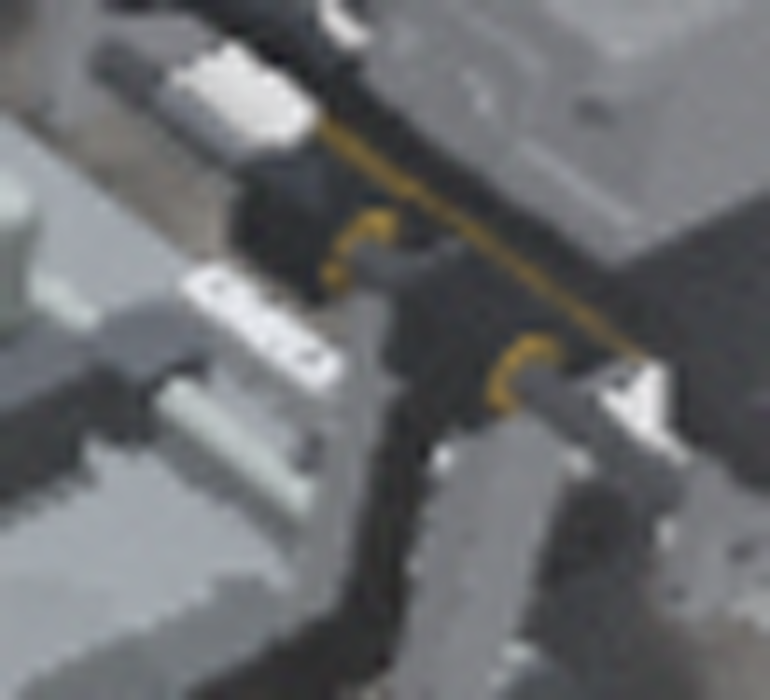

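View pics/j.png

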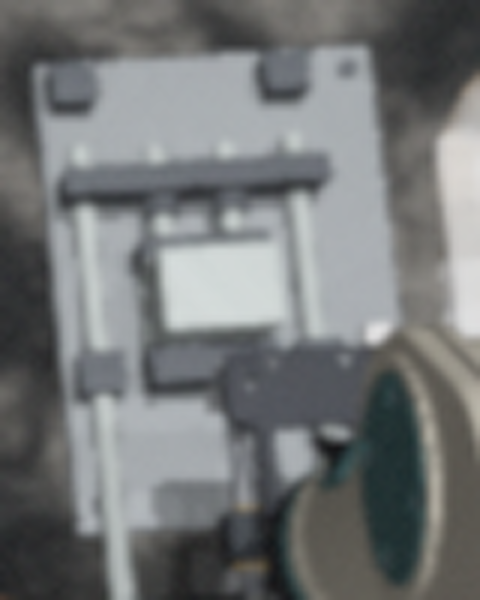

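View pics/scene_j.png

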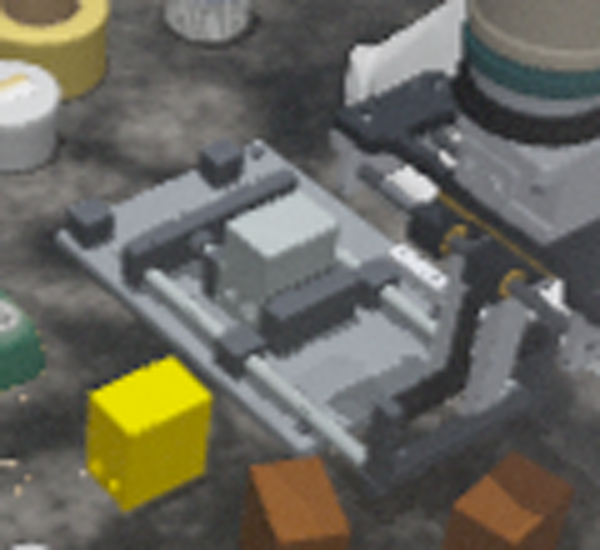

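```bash
cat > ch.py <<'E'
import sys
from h import *
P=np.array([604,-208.7,.032])
def prof(name,tagname,z,ys):
    c=cam(tagname);g=cv2.cvtColor(c["img"],cv2.COLOR_BGR2GRAY).astype(np.float32)
    xs=np.arange(20,110,.25);acc=0
    for y in ys:
        p=proj(c,clamp(P,[[x,y,z] for x in xs])).astype(np.float32)
        acc=acc+cv2.remap(g,p[:,0].reshape(1,-1).copy(),p[:,1].reshape(1,-1).copy(),cv2.INTER_LINEAR)[0]
    return xs,acc/len(ys)
# normalised xcorr of profile between home and now, columns between rods away from block/jaw springs
for n,tags in(("top",["top","top_"+sys.argv[1]]),("scene",["scene","scene_"+sys.argv[1]])):
    for z in(35,45):
        ys=list(np.arange(34,44,1.)) + ([-38,-42] if n=="top" else [])
        xs,a=prof(n,tags[0],z,ys);_,b=prof(n,tags[1],z,ys)
        m=(xs>66)&(xs<96);A=a[m]-a[m].mean();best=[]
        i0=np.where(m)[0]
        for k in range(0,200):
            j=i0-k
            if j.min()<0:break
            B=b[j]-b[j].mean();best.append((A@B/np.sqrt((A@A)*(B@B))))
        k=int(np.argmax(best));print(n,z,"pull",k*.25,round(best[k],3))
E
python3 ch.py j
```

```text
top 35 pull 30.75 0.979
top 45 pull 30.5 0.992
scene 35 pull 17.0 0.986
scene 45 pull 17.0 0.864
```

Call:
move_arm:
  steps:
    - [-1.5,0,0,0,0,0]
    - [-1.5,0,0,0,0,0]
    - [-0.5,-0.1,0,0,0,0]
    - [0,0,0,0,0,0]
    - [0,0,0,0,0,0]

```text
clock: 12.25
tool_pos: [446.4, -214.2, 149.2]
eef_rot: [-0.026, 1.562, 0.025]
force: [10.4, -2.8, -9.5]
finger_gap: 14.0
```

Call:
move_arm:
  steps:
    - [0,0,0,0,0,0]
    - [0,0,0,0,0,0]
    - [0,0,0,0,0,0]
    - [0,0,0,0,0,0]
    - [0,0,0,0,0,0]

```text
clock: 12.67
tool_pos: [446.4, -214.2, 149.2]
eef_rot: [-0.026, 1.562, 0.025]
force: [10.9, -2.2, -8.8]
finger_gap: 13.7
```

```bash
python3 look.py k; python3 ch.py k;python3 - <<'E'
from h import *
P=np.array([604,-208.7,.032]);t=cam("top_k");s=cam("scene_k")
B=clamp(P,[-12,0,0])[0];k=[(-18,-26,72),(18,-26,72),(18,26,72),(-18,26,72),(-18,-26,72)]
B=np.array([B[0],B[1],.032])
L=[(clamp(B,k),(0,0,255)),(clamp(P,[[-48,-75,28],[-120,-75,28]]),(0,255,0)),(clamp(P,[[-86,-75,28],[-86,-65,28]]),(0,255,255))]
crop(s,"k1.png",260,115,370,195,7,L);crop(t,"k2.png",300,115,380,215,6,L)
E
```

```text
top 35 pull 33.5 0.977
top 45 pull 33.25 0.99
scene 35 pull 19.0 0.989
scene 45 pull 20.25 0.893
```

View pics/k1.png

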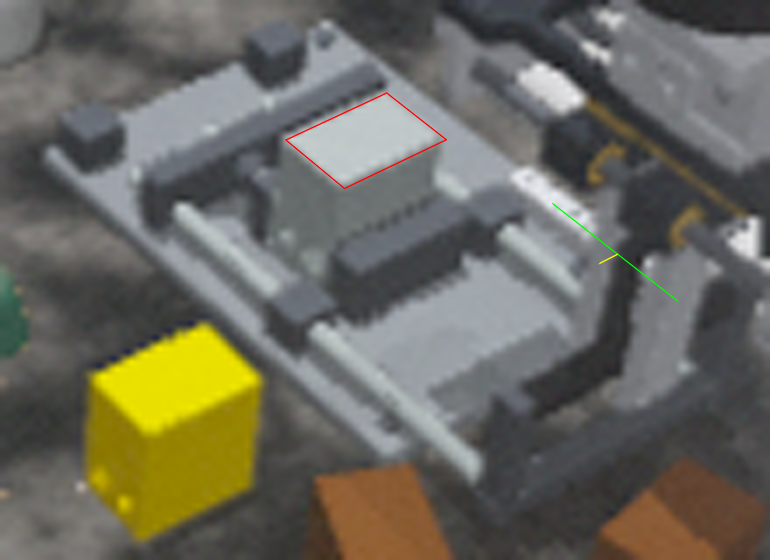

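View pics/k2.png

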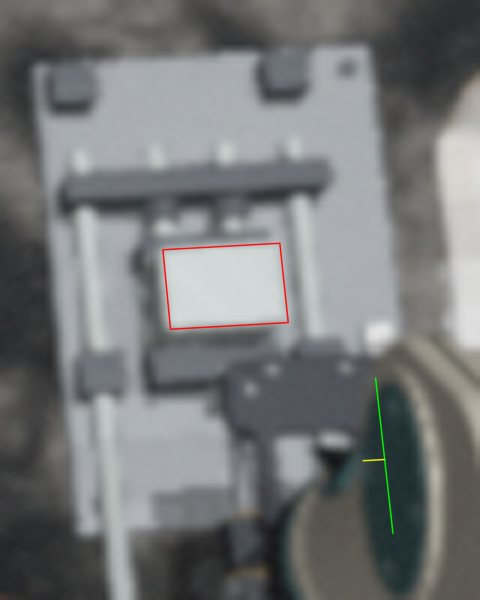

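Call:
move_arm:
  steps:
    - [-0.7,0,0,0,0,0]
    - [0,0,0,0,0,0]
    - [0,0,0,0,0,0]
    - [0,0,0,0,0,0]
    - [0,0,0,0,0,0]

```text
clock: 13.18
tool_pos: [445.9, -214.2, 149.2]
eef_rot: [-0.026, 1.562, 0.025]
force: [12.1, -2.7, -9.0]
finger_gap: 13.9
```

```bash
python3 look.py l; python3 ch.py l | head -2; python3 -c "
from h import *
cv2.imwrite('pics/l_full.png',cam('top_l')['img'])"
```

```text
top 35 pull 33.75 0.975
top 45 pull 33.5 0.989
```

View pics/l_full.png

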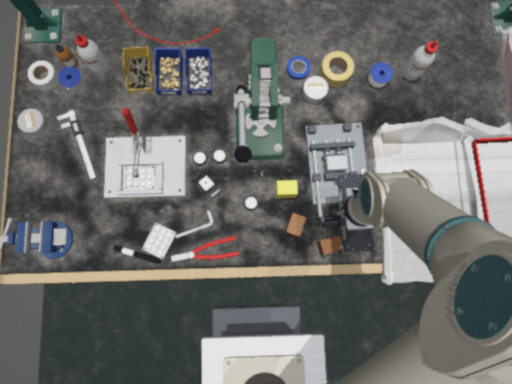

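```bash
python3 -c "
from station import manip
print(manip.finish_job())"
```

```text
the job is handed in; nothing more can be done
None
```

The block is turned a quarter with its holes facing the open sides. The gripper is still holding the handle, pulled out about 34 mm, and the job is handed in at about 13 s of the 45 s allowed.

**Block:** I lifted it, turned it a quarter, set it central between the jaws and let go with the handle still home. In the last pictures it stands against the front jaw at about x −12 mm. Its outline matched the expected position in both views.

**Handle:** The tool moved about 34.5 mm. The crosshead's shift in the top view gave about 33.6 mm, so the two differ by about 1 mm. I read the marker tip at x ≈ −86 mm, which needs a pull of about 34 mm.

**What I could not check:**
- **Pointer at the mark:** The arm hides the pointer and marker tips while it holds the handle. The alignment therefore rests on the marker reading from before the pull.
- **Marker height:** This is slightly ambiguous and could shift that reading by 1–2 mm, within the 5 mm allowed.
- **Crosshead check in the side view:** It gave no usable value (17–20 mm) because its sampling lines fell on the wrong surface, so I ignored it.
- **Finger opening:** On the 15 mm bar it reads about 14 mm. The grip did not visibly slip, and the pull force read about 12 N.

The other things on the bench lie where they were.

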